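# Secure a bread board in a shop display stand

### The arm

A 6-joint arm with a two-finger parallel gripper is mounted at the origin on the work surface. World frame = base frame: x ahead of the robot, y to its left, z up, the work surface at z = 0. Lengths are in m, angles in rad, forces in N, time in s.
With the tool pointing down it reaches from about 0.275 to 0.975 m from the base axis. Payload 8.4 kg.
Tool frame: the origin (TCP) lies at the centre of the arm's flange, where the gripper is bolted on; the fingertips stand 190 mm ahead of it and the grasp point (between the pads) lies 171 mm ahead of it (arm.tip_extent is the distance from the TCP to the fingertips, in m); z points along the fingers, y is the line along which they close (so a half turn about z gives the same grasp; the last joint's range is limited). The gripper opens to 92 mm and grips with 3 to 60 N. Pads are 20 mm wide; open, the fingers measure 128 mm over their backs; the gripper's body (75 mm by 189 mm) begins 69 mm behind the grasp point.
Start: joints at [1.231, 0.353, 1.633, -0, 1.155, -0.002], TCP at [0.207, 0.59, 0.405] pointing down, gripper open.
Joint ranges: [-2.63, 2.63], [-0.92, 2.1], [0.06, 2.66], [-1.3, 4.44], [0, 2.69], [-3.02, 3.02]. Speed limits (rad/s): [2.22, 2.22, 2.79, 3.14, 3.14, 3.14].

### API

Orientations are given as [roll, pitch, yaw] about the fixed x, y, z axes, in that order (R = Rz(yaw) Ry(pitch) Rx(roll)).
In Python, from plant import arm, snapshot, recognise, mark_of gives the robot as it stands.
- The arm moves only by the tool arm_command, never from a script. Its argument "rows" is a list of rows, each a list of 2 entries, a list of its own where there are three numbers: the shift along the tool's x, y, z normalised to -1 to 1, where 1 is 0.12 m, then the turn, a rotation vector about the tool's x, y, z normalised to -1 to 1, where 1 is 90 degrees. A call has 1 to 20 rows; each row is the pose to reach, as a shift and turn from the pose commanded when the call began, along the tool's axes at that moment; what a row does not reach only later rows make up. A row lasts 1/12 s, in which the tool goes at most 41.7 mm and 7.16 degrees, less where a joint would pass 70% of its speed; a pose out of reach is approached as far as the arm can. A call with a number of a shift or a turn outside -1 to 1 is refused whole. A call with a gripper value outside its range is refused whole. "jaw" is the closure, from -1 (fully open) to 1 (shut), set as the call begins (left out, the last holds). The fingers move at their own pace and stop on an object; "force" is the grip in N (left out, the last holds). Time passes only in rows, so rows that repeat a pose let the fingers close. It gives the time, the measured TCP pose, the force, the opening and the grip force at its end, in the units of the state.
- arm.sense(): the state, without advancing time (a new reading comes with each control period).
- snapshot(name): name is "scene" or "top"; returns a dict with "frame" (384x512x3 uint8, blue, green, red), "intrinsics" (3x3 intrinsics, pixels), "dist" ([k1, k2, p1, p2, k3] as OpenCV has them; the pictures are not rectified), "R" (3x3) and "t" (3): a world point X has camera coordinates R X + t. Camera axes: x right, y down, z forward; pixel columns grow to the right and rows downward; lengths in m; the calibration is good to about 2 mm. A picture is of the moment at which its call begins. There is no depth.
- arm.sign_off(): hands the job in; it is judged then, once.
Trained networks look in the newest picture that a camera, given by its name, has taken for a name from the list of things; names that differ only in an ending like _2 or _b are one class to them, and where a whole thing is asked for, a point or a joint stands for the part that bears it (a point fixed in the world has none). Each returns a list of dicts, best first, with "confidence" (0 to 1); they miss things now and then, are a little off and sometimes report something else, mostly with a low value. They report only what shows in the picture. A call takes as long as a camera call. They do not tell look-alikes from the thing itself.
- recognise(camera, thing): "xy" ([column, row] in pixels, amid what is visible of it).
- mark_of(camera, thing): "xy" ([column, row] in pixels: a listed point, or the origin of a listed thing).
The state is a dict: "time": time; "q": joint angles; "joint_vel": joint speeds; "tau": joint torques, N m; "ee_pos": TCP position; "tcp_rot": TCP orientation; "contact_force": force on the tool from outside, world axes, zero at the start; "moment": the same for the moment, N m; "width": opening from 0.0 (shut) to 1.0 (fully open); "grasp_force": force on a finger pad.
Only numpy, scipy, OpenCV 4.12 (cv2) and the standard library are available. Lean on these libraries where they do the work, as an engineer would, in place of code of your own. Each camera call takes 0.05 s, during which the arm holds its last target. There are 200 camera calls.

### The job

Push the bread board square and flush into the corner of the two dark fences on the plywood display base. Then slide the blue spring-loaded leg towards the board until its black pointer is level with the red mark and, holding it there, squeeze the orange cam lever fully shut against the leg's blue upright. Finish while still pinching upright and lever together with the leg held at the mark and the board still home; leave the other wares where they stand.

Things in the scene. Friction and masses are not known exactly. Their poses are not given: they have to be found in the camera images.
- stand: Fixed plywood display base, 260 mm along x, 460 along y, 10 thick; origin at the centre of its underside, on the table, z up; it may stand turned. Carries two fences, a grey housing (stand y -225 to -170 mm, 32 mm above the table) from which the blue leg slides along stand +y on the line x = -20 mm, and a white scale track (x -57 to -43 mm, y -170 to +10 mm, 18 mm above the table).
- corner (a point): Inside corner of the two dark fences, at the base's top; axes as the stand's, at stand x +100, y +190 mm. The far fence's inner face is the plane x = +100 (from stand y +45 to +205), the left fence's the plane y = +190 (from stand x -100 to +100); both rise 26 mm above the base. The board's centre when home is 75 mm in -x and 60 mm in -y from here.
- mark (a point): Red mark, 4 mm wide, across the white scale track; at stand x -50, y -30 mm, 18 mm above the table.
- board_center (a point): Centre (half-way up) of the loose wooden bread board with dark grooves: 150 mm along its x, 120 along its y, 18 thick, about 0.25 kg, waxed, slides easily on the lacquered base and fences, lying flat (top 28 mm above the table). Its axes match the stand's when it is home.
- leg (a joint): Slide of the blue leg along stand +y, m: 0 drawn in by its spring (the start), 0.070 pointer on the red mark, 0.085 at most. The spring draws it back with 2 N at 0 to 5 N at the mark whenever it is let go, lever shut or not. Flat bar, 16 mm wide; keep fingertips 25 mm or more above the table over it. Black rubber pad at its front, 30 mm wide: at the mark 6 mm short of the home board.
- upright (a point): Middle of the blue upright fixed on the leg, 54 mm above the table, a good height for the middle of the finger pads; axes as the stand's. The upright is 22 mm along x, 10 thick along stand y, from 20 to 80 mm above the table. At stand x = -20 mm, y = -105 mm + leg value (-35 mm at the mark). Push its -y face to slide the leg out.
- lever (a joint): Cam lever angle, rad: 0 shut (parallel to the upright), 0.32 fully open, leaning from the upright towards the pad; starts open. Friction hinge along stand x, 25 mm above the table, 11 mm to the +y side of the upright's middle. About 3 N near its top, 6 N half-way up, shuts it. Upright and lever measure 20 mm across along stand y when shut, about 38 mm at the top when open.
- lever_tip (a point): Tip of the orange lever blade, mid-thickness, 55 mm from the hinge; z runs along the blade from hinge to tip. The blade is 20 mm along x and 8 mm thick.
- eggcup: blue ceramic egg cup, 44 mm wide, 55 mm tall, standing on the near right part of the plywood base; origin at its underside
- shaker: white salt shaker with a steel cap, 40 mm wide, 75 mm tall, standing on the far right part of the plywood base; origin at its underside
- mug: white mug, 80 mm wide, 90 mm tall, on the table beside the base; origin at its underside
- jar: amber glass jar with a red cap, 76 mm wide, 105 mm tall, on the table beside the base; origin at its underside
- mill: dark wooden pepper mill, 60 mm wide, 132 mm tall, on the table beside the base; origin at its underside
- bowl: terracotta bowl, 110 mm wide, 55 mm tall, on the table beside the base; origin at its underside
Not all that is in view belongs to the job. Leave any purple look-alike of the part that bears board_center alone.

How it is judged:
By the outcome, as a careful person would: the job done as asked, in the order asked, and still so for the second after the job is handed in, while the arm keeps its last pose, push and grip.
It also fails if it takes over 70 s, if anything falls off the work surface, if the arm or the gripper's body presses on something with over 40 N, if the wrist force passes 120 N, or if a joint passes its speed limit or range.

## Working session

There is one attempt and no reset: what is moved stays moved. The work goes in short steps, Python scripts to look and compute and a tool call to move; the robot and the scene stay as the last step left them, time stands still between calls to the robot, and variables do not carry over. Pictures are saved under pics/ and viewed, at most 10 in all, crops included, and the job is handed in when it is done.

Besides the shell and the picture viewer there is one more tool, called after ">>>" by a JSON object that holds its "method" and its "body". arm_command: Moves the arm, as the interface text tells. Scaled input: -1 to 1 covers 0.12 m each way for a shift and 90 degrees each way for a turn. Its arguments: {"type":"object","properties":{"rows":{"type":"array","items":{"type":"array"}},"jaw":{"type":"number"},"force":{"type":"number"}},"required":["rows"]}

```bash
ls; mkdir -p pics; cat > h.py <<'E'
import numpy as np, cv2
from plant import arm, snapshot, recognise, mark_of
def px2w(s,uv,z):
    n=cv2.undistortPoints(np.array([[uv]],float),s["intrinsics"],np.array(s["dist"]))[0,0]
    R=np.array(s["R"]);t=np.array(s["t"]);d=R.T@np.array([n[0],n[1],1]);c=-R.T@t
    return c+d*(z-c[2])/d[2]
def w2px(s,X):
    R=np.array(s["R"]);return cv2.projectPoints(np.array(X,float).reshape(-1,1,3),cv2.Rodrigues(R)[0],np.array(s["t"],float),s["intrinsics"],np.array(s["dist"]))[0][:,0]
E
python3 - <<'E'
from h import *
Z=dict(stand=0,corner=.01,mark=.018,board_center=.019,upright=.054,lever_tip=.08,eggcup=.01,shaker=.01,mug=0,jar=0,mill=0,bowl=0)
fs=[]
for c in("scene","top"):
    s=snapshot(c);fs.append(s["frame"]);cv2.imwrite(f"pics/{c}0.png",cv2.resize(s["frame"],None,fx=1.5,fy=1.5))
    print(c,-np.array(s["R"]).T@s["t"])
    for k,z in Z.items():
        print(k,[(np.round(d["xy"],1).tolist(),round(d["confidence"],2),px2w(s,d["xy"],z)[:2].round(4).tolist()) for d in mark_of(c,k)[:3]])
print(arm.sense())
E
```

```text
pics
scene [ 1.14480293 -0.7039258   1.13263054]
stand [([282.9, 236.5], 0.89, [0.5684, 0.0056])]
corner [([339.6, 214.5], 0.63, [0.6515, 0.196])]
mark [([261.0, 229.5], 0.9, [0.5069, -0.031]), ([170.7, 336.4], 0.67, [0.5781, -0.4603])]
board_center [([299.1, 212.4], 0.93, [0.5512, 0.107]), ([137.1, 226.4], 0.67, [0.2013, -0.2909]), ([259.7, 155.5], 0.6, [0.2595, 0.2302])]
upright [([259.4, 247.4], 0.91, [0.5711, -0.107])]
lever_tip [([261.9, 233.6], 0.4, [0.5552, -0.0784])]
eggcup [([230.4, 252.1], 0.6, [0.4936, -0.1563])]
shaker [([282.1, 276.8], 0.86, [0.6708, -0.1172])]
mug [([339.3, 213.2], 0.72, [0.6429, 0.2081]), ([147.0, 290.3], 0.6, [0.4059, -0.4115]), ([281.3, 238.5], 0.17, [0.57, -0.004])]
jar [([175.4, 339.3], 0.68, [0.5847, -0.4532])]
mill [([372.3, 174.1], 0.73, [0.619, 0.4431])]
bowl [([330.8, 145.3], 0.91, [0.4097, 0.4749])]
top [ 0.21991855 -0.00827743  1.53183662]
stand [([266.5, 155.6], 0.62, [0.5722, 0.0062])]
corner [([215.0, 138.0], 0.98, [0.6357, 0.194])]
mark []
board_center [([200.6, 244.4], 0.79, [0.2505, 0.2357]), ([346.4, 263.4], 0.61, [0.1869, -0.2706])]

[... 491 characters left out ...]
1, 157.2], 0.66, [0.5662, -0.0796])]
{'time': 1.3, 'q': array([ 1.23061422e+00,  3.52988957e-01,  1.63338069e+00, -5.77623864e-06,
        1.15520584e+00, -2.42004272e-03]), 'joint_vel': array([ 0.00116421, -0.00033195,  0.0018144 , -0.0007254 ,  0.00051736,
        0.00046396]), 'tau': array([ 1.38550581e-04, -5.93767297e+01, -3.34561944e+01,  6.98103150e-02,
        1.59265293e-02, -2.50863991e-05]), 'ee_pos': array([0.20712611, 0.58969117, 0.40469815]), 'tcp_rot': array([3.14157550e+00, 5.32612265e-06, 2.80383292e+00]), 'contact_force': array([-0.08406779, -0.38264634, -0.08955436]), 'moment': array([ 0.00622595, -0.01807912, -0.0378177 ]), 'grasp_force': 0.0, 'width': 0.9990244805387879}
```

View pics/scene0.png

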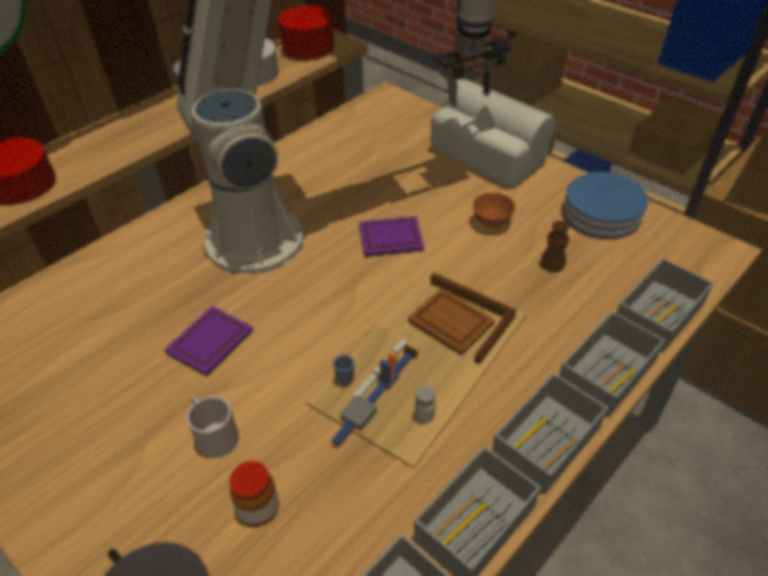

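View pics/top0.png

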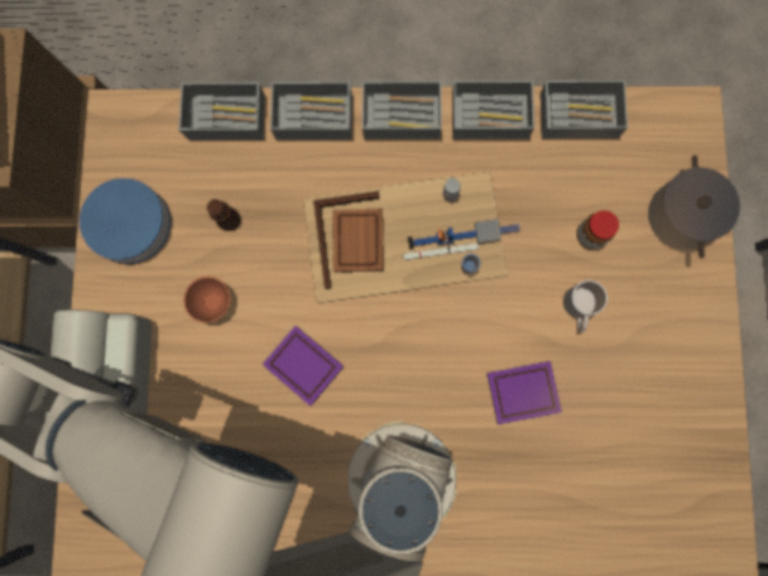

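Scene: base, with the brown board near the corner (≈(450,320) in the 1.5× picture), leg with orange lever at (390,370), eggcup (343,370), shaker (425,404). The purple boards at (392,236) and (210,340) are look-alikes. Top: base corners ≈(305,200),(492,174),(507,272),(316,301), board ≈(358,240). Now a fit with an enlarged overlay.

```bash
cat > fit.py <<'E'
from h import *
from scipy.optimize import least_squares
def S(p,x,y,z): 
    c,s=np.cos(p[2]),np.sin(p[2]);return [p[0]+c*x-s*y,p[1]+s*x+c*y,z]
def refine(s,p0,hx,hy,z,mask,off):
    # fit rectangle outline to mask edges: maximise contrast along normals
    pass
E
python3 - <<'E'
from fit import *
s=snapshot("top");q=snapshot("scene")
obs=[]
for cam,k,xyz in((s,"corner",(.1,.19,.01)),(q,"corner",(.1,.19,.01)),(q,"mark",(-.05,-.03,.018)),(q,"upright",(-.02,-.105,.054)),(s,"upright",(-.02,-.105,.054)),(s,"stand",(0,0,0)),(q,"stand",(0,0,0))):
    d=mark_of("top" if cam is s else "scene",k)
    if d: obs.append((cam,np.array(d[0]["xy"]),xyz))
for uv,xy in zip([(305,200),(492,174),(507,272),(316,301)],[(.13,.23),(.13,-.23),(-.13,-.23),(-.13,.23)]): obs.append((s,np.array(uv)/1.5,(*xy,.01)))
def res(p): return np.concatenate([w2px(c,S(p,*x))[0]-uv for c,uv,x in obs])
r=least_squares(res,[.57,.006,.14],loss="soft_l1");print(r.x,res(r.x).reshape(-1,2).round(1).tolist())
p=r.x
out=[]
for c,ctr in((s,(.57,.01)),(q,(.57,.01))):
    f=cv2.resize(c["frame"],None,fx=4,fy=4,interpolation=cv2.INTER_CUBIC)
    def poly(pts,col):
        u=w2px(c,[S(p,*x) for x in pts])*4+1.5
        cv2.polylines(f,[u.round().astype(int)],True,col,1)
    poly([(.13,.23,.01),(.13,-.23,.01),(-.13,-.23,.01),(-.13,.23,.01)],(0,255,0))
    poly([(-.1,.19,.036),(.1,.19,.036),(.1,.045,.036)],(255,255,0))
    poly([(-.057,-.17,.018),(-.043,-.17,.018),(-.043,.01,.018),(-.057,.01,.018)],(0,0,255))
    u=w2px(c,[[*ctr,.02]])[0]*4
    x,y=u.astype(int); out.append(f[y-290:y+290,x-390:x+390])
cv2.imwrite("pics/t1.png",out[0]);cv2.imwrite("pics/s1.png",out[1])
E
```

```text
[ 0.56491288 -0.00397314  0.14427087] [[0.6, -0.0], [1.3, -0.4], [-3.5, 1.3], [-1.9, -3.8], [0.8, -1.2], [-41.7, -19.4], [-2.2, -0.0], [-1.4, -1.9], [-1.6, -2.3], [0.3, 1.8], [-0.0, 0.7]]
```

View pics/t1.png

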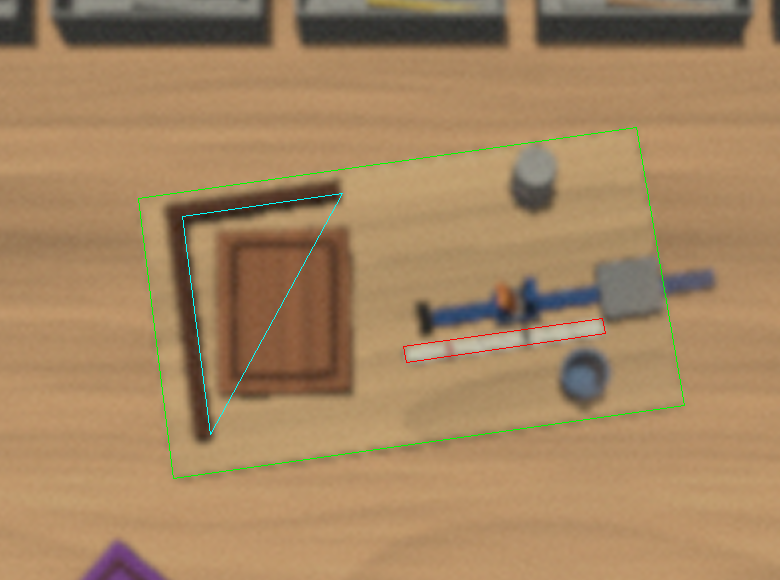

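View pics/s1.png

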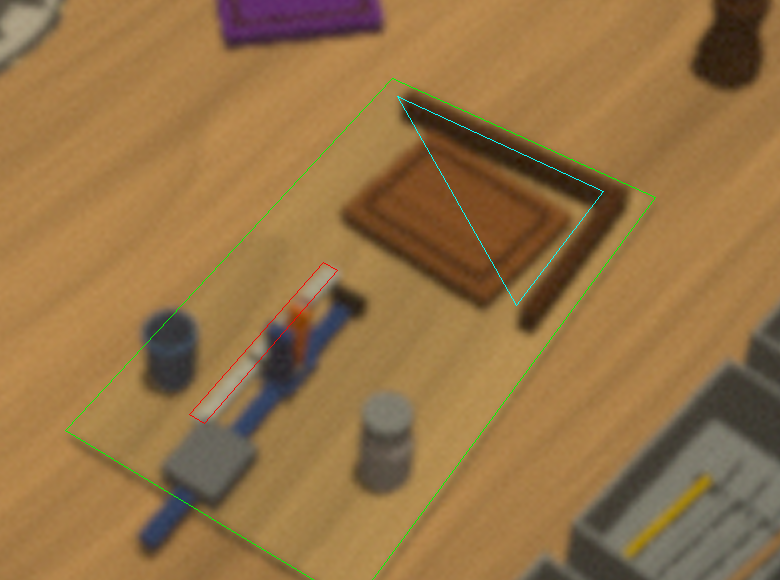

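The top overlay matches the base, fences and track to 1–2 px. The board is unrotated in the picture (corners (216,230),(347,227),(351,393),(218,397) in the crop), so it is turned about -8° relative to the stand.

```bash
cat >> h.py <<'E'
from scipy.spatial.transform import Rotation as Ro
P=np.array([0.5649,-0.0040,0.1443])
def w2s(X): 
    c,s=np.cos(P[2]),np.sin(P[2]);d=np.array(X[:2])-P[:2];return np.array([c*d[0]+s*d[1],-s*d[0]+c*d[1]])
def s2w(x,y): 
    c,s=np.cos(P[2]),np.sin(P[2]);return np.array([P[0]+c*x-s*y,P[1]+s*x+c*y])
def go(x,y,ztip,dyaw,world=False):
    """dyaw: tool yaw relative to stand; prints normalised shift and turn from present pose"""
    a=arm.sense();Rc=Ro.from_euler('xyz',a["tcp_rot"]);T=np.array([*( (x,y) if world else s2w(x,y)),ztip+.19])
    d=Rc.inv().apply(T-a["ee_pos"])/.12
    Rt=Ro.from_euler('xyz',[np.pi,0,P[2]+dyaw]);rv=(Rc.inv()*Rt).as_rotvec()/(np.pi/2)
    print("t",round(a["time"],2),"tcp stand",w2s(a["ee_pos"]).round(4),"tip z",round(a["ee_pos"][2]-.19,4),"F",a["contact_force"].round(1),"| shift",d.round(3),"turn",rv.round(3))
E
python3 - <<'E'
from fit import *
s=snapshot("top")
x,y=(w2px(s,[[.57,.01,.02]])[0]*4).astype(int)
C=[]
for u in [(216,230),(347,227),(351,393),(218,397)]:
    uv=(np.array(u)+[x-390,y-290]-1.5)/4; C.append(w2s(px2w(s,uv,.028)))
C=np.array(C);print(C.round(4),C.mean(0))
for k,u,z in(("eggcup",(585,378),.05),("shaker",(534,180),.06)):
    print(k,w2s(px2w(s,(np.array(u)+[x-390,y-290])/4,z)))
go(-.09,.11,.13,np.pi)
E
```

```text
[[ 0.0849  0.1619]
 [ 0.0705  0.0448]
 [-0.0799  0.0622]
 [-0.0665  0.1794]] [0.00225019 0.11209265]
eggcup [-0.10140093 -0.14295184]
shaker [ 0.07846624 -0.12532507]
t 1.8 tcp stand [-0.2687  0.639 ] tip z 0.2147 F [-0.1  0.5  1. ] | shift [-3.363 -3.215  0.706] turn [ 0.    -0.    -0.307]
```

>>> {"method": "arm_command", "body": {"rows": [[[-0.84,-0.8,0],[0,0,0]],[[-0.84,-0.8,0],[0,0,0]],[[-0.84,-0.8,0],[0,0,0]],[[-0.84,-0.8,0],[0,0,0]],[[-0.84,-0.8,0],[0,0,0]]], "jaw": -0.52, "force": 25}}

```text
time: 2.22
ee_pos: [0.2715, 0.4632, 0.4049]
tcp_rot: [-3.141, 0.0, 2.801]
contact_force: [-1.0, 0.9, 0.4]
width: 0.76
grasp_force: 0.0
```

>>> {"method": "arm_command", "body": {"rows": [[[-0.84,-0.8,0],[0,0,0]],[[-0.84,-0.8,0],[0,0,0]],[[-0.84,-0.8,0],[0,0,0]],[[-0.84,-0.8,0],[0,0,0]],[[-0.84,-0.8,0],[0,0,0]]]}}

```text
time: 2.63
ee_pos: [0.3347, 0.3405, 0.405]
tcp_rot: [3.141, 0.0, 2.801]
contact_force: [-0.6, 0.2, 1.1]
width: 0.762
grasp_force: 0.0
```

>>> {"method": "arm_command", "body": {"rows": [[[-0.84,-0.8,0],[0,0,0]],[[-0.84,-0.8,0],[0,0,0]],[[-0.84,-0.8,0],[0,0,0]],[[-0.84,-0.8,0],[0,0,0]],[[-0.84,-0.8,0],[0,0,0]]]}}

```text
time: 3.05
ee_pos: [0.3983, 0.2171, 0.405]
tcp_rot: [3.141, 0.001, 2.801]
contact_force: [-0.4, 0.7, -0.5]
width: 0.755
grasp_force: 0.0
```

>>> {"method": "arm_command", "body": {"rows": [[[-0.84,-0.8,0],[0,0,-0.08]],[[-0.84,-0.8,0],[0,0,-0.16]],[[-0.84,-0.8,0],[0,0,-0.24]],[[-0.84,-0.8,0],[0,0,-0.307]],[[-0.84,-0.8,0],[0,0,-0.307]],[[-0.84,-0.8,0],[0,0,-0.307]]]}}

```text
time: 3.55
ee_pos: [0.4614, 0.0944, 0.4048]
tcp_rot: [3.141, 0.001, -2.997]
contact_force: [0.2, 0.6, -0.6]
width: 0.762
grasp_force: 0.0
```

```bash
python3 - <<'E'
from h import *
print(arm.sense()["width"])
go(-.105,.115,.03,np.pi);go(-.105,.115,.016,np.pi)
E
```

```text
0.7619237058821142
t 3.55 tcp stand [-0.0883  0.1123] tip z 0.2148 F [ 0.2  0.6 -0.6] | shift [0.14  0.022 1.54 ] turn [0. 0. 0.]
t 3.55 tcp stand [-0.0883  0.1123] tip z 0.2148 F [ 0.2  0.6 -0.6] | shift [0.141 0.022 1.656] turn [0. 0. 0.]
```

>>> {"method": "arm_command", "body": {"rows": [[[0.14,0.02,0.3],[0,0,0]],[[0.14,0.02,0.6],[0,0,0]],[[0.14,0.02,0.9],[0,0,0]],[[0.14,0.02,1.0],[0,0,0]],[[0.14,0.02,1.0],[0,0,0]]]}}

```text
time: 3.97
ee_pos: [0.4419, 0.0956, 0.2818]
tcp_rot: [3.141, -0.005, -2.998]
contact_force: [-0.4, -0.6, 0.0]
width: 0.762
grasp_force: 0.0
```

>>> {"method": "arm_command", "body": {"rows": [[[0,0,0.2],[0,0,0]],[[0,0,0.4],[0,0,0]],[[0,0,0.6],[0,0,0]],[[0,0,0.65],[0,0,0]],[[0,0,0.65],[0,0,0]]]}}

```text
time: 4.38
ee_pos: [0.4432, 0.0949, 0.2063]
tcp_rot: [3.141, -0.002, -2.997]
contact_force: [-0.3, -0.2, -0.4]
width: 0.762
grasp_force: 0.0
```

>>> {"method": "arm_command", "body": {"rows": [[[-0.05,0,0],[0,0,0]],[[-0.1,0,0],[0,0,0]],[[-0.14,0,0],[0,0,0]],[[-0.18,0,0],[0,0,0]],[[-0.22,0,0],[0,0,0]],[[-0.26,0,0],[0,0,0]],[[-0.3,0,0],[0,0,0]],[[-0.31,0,0],[0,0,0]],[[-0.31,0,0],[0,0,0]]]}}

```text
time: 5.13
ee_pos: [0.4806, 0.0991, 0.2067]
tcp_rot: [3.142, 0.0, -2.997]
contact_force: [0.5, 0.1, -0.2]
width: 0.76
grasp_force: 0.0
```

```bash
python3 - <<'E'
from h import *
s=snapshot("scene");cv2.imwrite("pics/a.png",cv2.resize(s["frame"][90:250,180:400],None,fx=3,fy=3,interpolation=2))
go(-.06,.12,.016,np.pi)
E
```

```text
t 5.18 tcp stand [-0.069   0.1141] tip z 0.0166 F [ 0.7 -0.1 -0.8] | shift [-0.075  0.049  0.005] turn [-0. -0. -0.]
```

View pics/a.png

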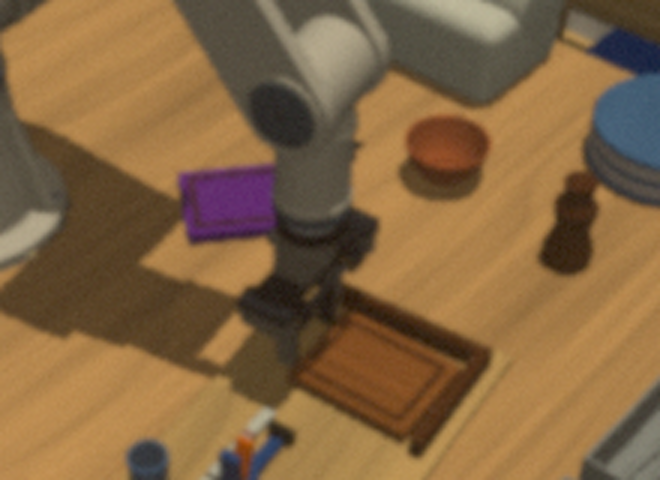

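The board has been pushed nearly to the far fence and is almost square. Next I press on until the fence is felt.

>>> {"method": "arm_command", "body": {"rows": [[[-0.02,0,0],[0,0,0]],[[-0.04,0,0],[0,0,0]],[[-0.06,0,0],[0,0,0]],[[-0.06,0,0],[0,0,0]]]}}

```text
time: 5.52
ee_pos: [0.4878, 0.1002, 0.2068]
tcp_rot: [3.142, 0.001, -2.997]
contact_force: [-0.1, -0.8, 0.6]
width: 0.764
grasp_force: 0.0
```

>>> {"method": "arm_command", "body": {"rows": [[[-0.01,0,0],[0,0,0]],[[-0.02,0,0],[0,0,0]],[[-0.02,0,0],[0,0,0]]]}}

```text
time: 5.77
ee_pos: [0.4898, 0.1005, 0.2067]
tcp_rot: [3.142, 0.0, -2.997]
contact_force: [0.0, 0.7, -0.4]
width: 0.757
grasp_force: 0.0
```

>>> {"method": "arm_command", "body": {"rows": [[[-0.01,0,0],[0,0,0]],[[-0.02,0,0],[0,0,0]],[[-0.02,0,0],[0,0,0]]]}}

```text
time: 6.02
ee_pos: [0.4908, 0.1006, 0.2062]
tcp_rot: [-3.141, -0.004, -2.997]
contact_force: [-4.6, -1.0, 2.8]
width: 0.759
grasp_force: 2.6
```

>>> {"method": "arm_command", "body": {"rows": [[[-0.01,0,0],[0,0,0]],[[-0.015,0,0],[0,0,0]],[[-0.015,0,0],[0,0,0]]]}}

```text
time: 6.27
ee_pos: [0.4915, 0.1007, 0.2059]
tcp_rot: [-3.141, -0.007, -2.997]
contact_force: [-9.8, -1.9, 4.4]
width: 0.761
grasp_force: 4.6
```

>>> {"method": "arm_command", "body": {"rows": [[[0.08,0,0],[0,0,0]],[[0.16,0,0],[0,0,0]],[[0.16,0,-0.25],[0,0,0]],[[0.16,0,-0.5],[0,0,0]],[[0.16,0,-0.5],[0,0,0]]], "jaw": -0.6}}

```text
time: 6.68
ee_pos: [0.476, 0.0986, 0.2709]
tcp_rot: [3.141, 0.007, -2.997]
contact_force: [1.0, 0.6, 0.3]
width: 0.799
grasp_force: 0.0
```

```bash
python3 - <<'E'
from h import *
go(.025,.015,.076,np.pi/2)
E
```

```text
t 6.68 tcp stand [-0.0732  0.1143] tip z 0.0809 F [1.  0.6 0.3] | shift [-0.818 -0.828  0.046] turn [0.004 0.003 1.   ]
```

>>> {"method": "arm_command", "body": {"rows": [[[-0.1,-0.1,0],[0,0,0.078]],[[-0.2,-0.2,0],[0,0,0.156]],[[-0.3,-0.3,0],[0,0,0.234]],[[-0.4,-0.4,0],[0,0,0.312]],[[-0.5,-0.5,0],[0,0,0.39]],[[-0.6,-0.6,0],[0,0,0.468]],[[-0.7,-0.7,0],[0,0,0.546]],[[-0.8,-0.8,0],[0,0,0.624]],[[-0.818,-0.828,0],[0,0,0.7]],[[-0.818,-0.828,0],[0,0,0.78]],[[-0.818,-0.828,0],[0,0,0.858]],[[-0.818,-0.828,0],[0,0,0.936]],[[-0.818,-0.828,0],[0,0,1.0]],[[-0.818,-0.828,0],[0,0,1.0]],[[-0.818,-0.828,0],[0,0,1.0]]]}}

```text
time: 7.93
ee_pos: [0.5859, 0.0141, 0.2665]
tcp_rot: [3.141, 0.0, 1.719]
contact_force: [-0.2, -0.1, 0.0]
width: 0.805
grasp_force: 0.0
```

```bash
python3 - <<'E'
from h import *
go(.025,.015,.016,np.pi/2)
s=snapshot("scene");cv2.imwrite("pics/b.png",cv2.resize(s["frame"][110:270,180:400],None,fx=3,fy=3,interpolation=2))
E
```

```text
t 7.93 tcp stand [0.0234 0.0149] tip z 0.0765 F [-0.2 -0.1  0. ] | shift [0.001 0.013 0.504] turn [0.    0.    0.002]
```

View pics/b.png

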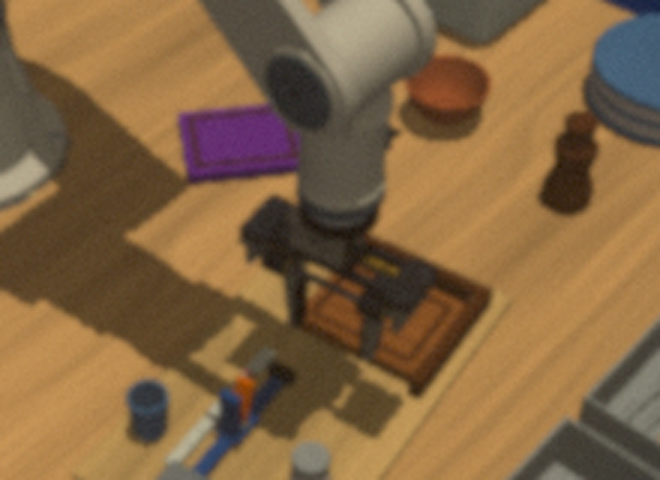

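The fingers hover just in front of the board's near (−y) face, and the board is against the far fence. Descend, then push along +y.

>>> {"method": "arm_command", "body": {"rows": [[[0,0.01,0.25],[0,0,0]],[[0,0.01,0.45],[0,0,0]],[[0,0.01,0.5],[0,0,0]],[[0,0.01,0.5],[0,0,0]]]}}

```text
time: 8.32
ee_pos: [0.5864, 0.0143, 0.205]
tcp_rot: [-3.138, -0.0, 1.717]
contact_force: [-0.7, -0.8, 0.2]
width: 0.802
grasp_force: 0.0
```

>>> {"method": "arm_command", "body": {"rows": [[[0.05,0,0],[0,0,0]],[[0.1,0,0],[0,0,0]],[[0.15,0,0],[0,0,0]],[[0.2,0,0],[0,0,0]],[[0.24,0,0],[0,0,0]],[[0.28,0,0],[0,0,0]],[[0.32,0,0],[0,0,0]],[[0.34,0,0],[0,0,0]],[[0.34,0,0],[0,0,0]]]}}

```text
time: 9.07
ee_pos: [0.5815, 0.0552, 0.2067]
tcp_rot: [-3.142, -0.0, 1.716]
contact_force: [-0.6, 0.7, -0.6]
width: 0.798
grasp_force: 0.0
```

>>> {"method": "arm_command", "body": {"rows": [[[0.01,0,0],[0,0,0]],[[0.02,0,0],[0,0,0]],[[0.02,0,0],[0,0,0]]]}}

```text
time: 9.32
ee_pos: [0.5813, 0.0565, 0.2067]
tcp_rot: [-3.142, 0.001, 1.716]
contact_force: [0.0, -3.9, 0.6]
width: 0.801
grasp_force: 2.0
```

```bash
python3 - <<'E'
from h import *
go(.025,.06,.016,np.pi/2)
E
```

```text
t 9.32 tcp stand [0.0249 0.0575] tip z 0.0167 F [ 0.  -3.9  0.6] | shift [0.021 0.001 0.006] turn [-0.     0.001  0.   ]
```

>>> {"method": "arm_command", "body": {"rows": [[[0.01,0,0],[0,0,0]],[[0.02,0,0],[0,0,0]],[[0.03,0,0],[0,0,0]],[[0.03,0,0],[0,0,0]]]}}

```text
time: 9.65
ee_pos: [0.5811, 0.0577, 0.2067]
tcp_rot: [3.142, 0.005, 1.717]
contact_force: [3.4, -24.6, 0.2]
width: 0.802
grasp_force: 12.0
```

```bash
python3 - <<'E'
from h import *
go(.025,.06,.016,np.pi/2);print(arm.sense()["moment"])
s=snapshot("top");q=snapshot("scene")
A=cv2.resize(s["frame"][120:205,195:345],None,fx=5,fy=5,interpolation=2);B=cv2.resize(q["frame"][150:260,220:390],None,fx=4,fy=4,interpolation=2)
cv2.imwrite("pics/c.png",cv2.resize(B,None,fx=1.1,fy=1.1));cv2.imwrite("pics/ct.png",A)
E
```

```text
t 9.65 tcp stand [0.0249 0.0587] tip z 0.0167 F [  3.4 -24.6   0.2] | shift [0.011 0.001 0.006] turn [0.    0.003 0.001]
[-4.4600811  -0.46027365 -0.14989651]
```

View pics/c.png

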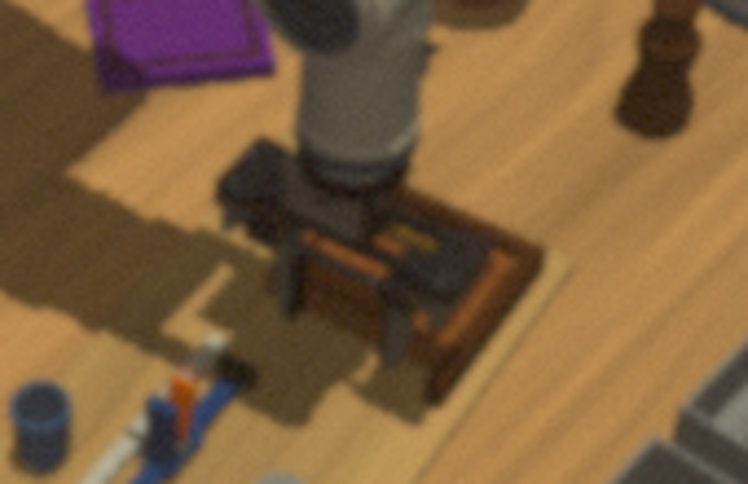

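The board sits in the corner with firm contact on both fingers (24 N, no yaw moment). One confirming nudge on the −x face follows.

>>> {"method": "arm_command", "body": {"rows": [[[-0.1,0,0],[0,0,0]],[[-0.2,0,0],[0,0,0]],[[-0.2,0,-0.25],[0,0,0]],[[-0.2,0,-0.5],[0,0,0]],[[-0.2,0,-0.5],[0,0,0]]], "jaw": -0.52}}

```text
time: 10.17
ee_pos: [0.5861, 0.0363, 0.2714]
tcp_rot: [3.135, 0.0, 1.714]
contact_force: [1.8, 0.1, 1.2]
width: 0.76
grasp_force: 0.0
```

```bash
python3 - <<'E'
from h import *
go(-.085,.122,.076,np.pi)
E
```

```text
t 10.17 tcp stand [0.0268 0.0368] tip z 0.0814 F [1.8 0.1 1.2] | shift [ 0.709 -0.932  0.039] turn [ 0.003  0.003 -1.001]
```

>>> {"method": "arm_command", "body": {"rows": [[[0.1,-0.1,0],[0,0,-0.078]],[[0.2,-0.2,0],[0,0,-0.156]],[[0.3,-0.3,0],[0,0,-0.234]],[[0.4,-0.4,0],[0,0,-0.312]],[[0.5,-0.5,0],[0,0,-0.39]],[[0.6,-0.6,0],[0,0,-0.468]],[[0.7,-0.7,0],[0,0,-0.546]],[[0.709,-0.8,0],[0,0,-0.624]],[[0.709,-0.932,0],[0,0,-0.7]],[[0.709,-0.932,0],[0,0,-0.78]],[[0.709,-0.932,0],[0,0,-0.858]],[[0.709,-0.932,0],[0,0,-0.936]],[[0.709,-0.932,0],[0,0,-1.0]],[[0.709,-0.932,0],[0,0,-1.0]],[[0.709,-0.932,0],[0,0,-1.0]]]}}

```text
time: 11.42
ee_pos: [0.4612, 0.1048, 0.2665]
tcp_rot: [3.141, -0.0, -3.001]
contact_force: [0.3, -1.2, -1.0]
width: 0.762
grasp_force: 0.0
```

>>> {"method": "arm_command", "body": {"rows": [[[0,0,0.25],[0,0,0]],[[0,0,0.45],[0,0,0]],[[0,0,0.5],[0,0,0]],[[0,0,0.5],[0,0,0]],[[0,0,0.5],[0,0,0]]]}}

```text
time: 11.83
ee_pos: [0.4613, 0.1049, 0.2069]
tcp_rot: [-3.142, -0.001, -2.999]
contact_force: [0.4, -0.2, -0.6]
width: 0.759
grasp_force: 0.0
```

```bash
python3 - <<'E'
from h import *
go(-.061,.122,.016,np.pi)
E
```

```text
t 11.83 tcp stand [-0.0869  0.1227] tip z 0.0169 F [ 0.4 -0.2 -0.6] | shift [-0.216 -0.005  0.007] turn [-0.    -0.001 -0.001]
```

>>> {"method": "arm_command", "body": {"rows": [[[-0.06,0,0],[0,0,0]],[[-0.12,0,0],[0,0,0]],[[-0.17,0,0],[0,0,0]],[[-0.2,0,0],[0,0,0]],[[-0.22,0,0],[0,0,0]],[[-0.23,0,0],[0,0,0]],[[-0.235,0,0],[0,0,0]],[[-0.24,0,0],[0,0,0]],[[-0.24,0,0],[0,0,0]]]}}

```text
time: 12.58
ee_pos: [0.4891, 0.109, 0.2065]
tcp_rot: [-3.141, -0.002, -2.997]
contact_force: [-3.3, -0.3, 1.1]
width: 0.755
grasp_force: 1.3
```

```bash
python3 - <<'E'
from h import *
go(-.061,.122,.016,np.pi);print(arm.sense()["moment"])
E
```

```text
t 12.58 tcp stand [-0.0587  0.1227] tip z 0.0165 F [-3.3 -0.3  1.1] | shift [ 0.019 -0.006  0.004] turn [-0.    -0.001  0.   ]
[-0.01665467  0.45615294 -0.01014331]
```

>>> {"method": "arm_command", "body": {"rows": [[[-0.015,0,0],[0,0,0]],[[-0.015,0,0],[0,0,0]],[[0.06,0,0],[0,0,0]],[[0.14,0,0],[0,0,0]],[[0.14,0,-0.3],[0,0,0]],[[0.14,0,-0.6],[0,0,0]],[[0.14,0,-0.8],[0,0,0]],[[0.14,0,-0.8],[0,0,0]]]}}

```text
time: 13.25
ee_pos: [0.4742, 0.107, 0.3072]
tcp_rot: [3.141, 0.008, -2.997]
contact_force: [1.0, 0.3, 0.5]
width: 0.759
grasp_force: 0.0
```

```bash
python3 - <<'E'
from h import *
n=s2w(.001,-.0024);print(n)
t=open("h.py").read().replace("P=np.array([0.5649,-0.0040,0.1443])",f"P=np.array([{n[0]:.4f},{n[1]:.4f},0.1443])");open("h.py","w").write(t)
P[:2]=n
q=snapshot("scene")
for k in("upright","lever_tip","mark"): 
    for c in("scene","top"):
        s=snapshot(c);print(k,c,[(round(d["confidence"],2),w2s(px2w(s,d["xy"],dict(upright=.054,lever_tip=.077,mark=.018)[k])).round(4)) for d in mark_of(c,k)[:2]])
go(-.02,-.09,.11,np.pi)
E
```

```text
[ 0.56623473 -0.00623126]
upright scene [(0.92, array([-0.0105, -0.1078])), (0.44, array([-0.0653,  0.4256]))]
upright top [(0.68, array([-0.0196, -0.1042])), (0.35, array([-0.1056,  0.4725]))]
lever_tip scene [(0.52, array([-0.0237, -0.0732]))]
lever_tip top [(0.56, array([-0.0164, -0.0671]))]
mark scene [(0.58, array([-0.0516, -0.0287]))]
mark top [(0.61, array([-0.0459, -0.0248]))]
t 13.9 tcp stand [-0.076   0.1251] tip z 0.1124 F [ 0.5  0.4 -0.1] | shift [-0.466 -1.793  0.02 ] turn [-0. -0.  0.]
```

>>> {"method": "arm_command", "body": {"rows": [[[-0.1,-0.25,0],[0,0,0]],[[-0.2,-0.5,0],[0,0,0]],[[-0.23,-0.75,0],[0,0,0]],[[-0.23,-0.9,0],[0,0,0]],[[-0.23,-0.9,0],[0,0,0]]]}}

```text
time: 14.32
ee_pos: [0.5166, 0.0012, 0.3026]
tcp_rot: [-3.141, 0.0, -2.999]
contact_force: [-0.8, 0.2, -0.8]
width: 0.762
grasp_force: 0.0
```

>>> {"method": "arm_command", "body": {"rows": [[[-0.1,-0.25,0],[0,0,0]],[[-0.2,-0.5,0],[0,0,0]],[[-0.236,-0.75,0],[0,0,0]],[[-0.236,-0.893,0],[0,0,0]],[[-0.236,-0.893,0],[0,0,0]],[[-0.236,-0.893,0],[0,0,0]]]}}

```text
time: 14.82
ee_pos: [0.5592, -0.098, 0.3024]
tcp_rot: [3.141, -0.001, -2.999]
contact_force: [-0.6, 0.7, -0.7]
width: 0.764
grasp_force: 0.0
```

```bash
python3 - <<'E'
from h import *
s=snapshot("scene");cv2.imwrite("pics/d.png",cv2.resize(s["frame"][170:290,190:360],None,fx=4,fy=4,interpolation=2))
go(-.02,-.09,.035,np.pi)
E
```

```text
t 14.87 tcp stand [-0.0202 -0.0892] tip z 0.1124 F [-0.   0.2  0.2] | shift [-0.002 -0.007  0.645] turn [ 0. -0. -0.]
```

View pics/d.png

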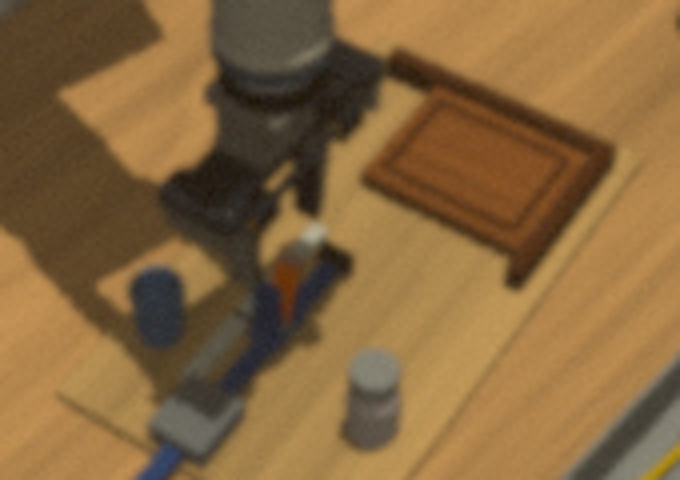

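Board flush in the corner; fingers straddle the upright and lever. Descend.

>>> {"method": "arm_command", "body": {"rows": [[[0,0,0.2],[0,0,0]],[[0,0,0.4],[0,0,0]],[[0,0,0.6],[0,0,0]],[[0,0,0.64],[0,0,0]],[[0,0,0.64],[0,0,0]]]}}

```text
time: 15.28
ee_pos: [0.5584, -0.0967, 0.2245]
tcp_rot: [3.14, -0.004, -2.996]
contact_force: [-0.9, -0.3, 1.1]
width: 0.76
grasp_force: 0.0
```

>>> {"method": "arm_command", "body": {"rows": [[[0,0.05,0],[0,0,0]],[[0,0.09,0],[0,0,0]],[[0,0.13,0],[0,0,0]],[[0,0.17,0],[0,0,0]],[[0,0.21,0],[0,0,0]],[[0,0.25,0],[0,0,0]],[[0,0.25,0],[0,0,0]]]}}

```text
time: 15.87
ee_pos: [0.5552, -0.0678, 0.2264]
tcp_rot: [-3.141, 0.001, -2.997]
contact_force: [1.1, -1.8, 1.6]
width: 0.761
grasp_force: 1.0
```

```bash
python3 - <<'E'
from h import *
go(-.02,-.005,.035,np.pi);print(arm.sense()["width"]*92, arm.sense()["grasp_force"])
for c in("scene","top"):
    s=snapshot(c);print(c,[(round(d["confidence"],2),w2s(px2w(s,d["xy"],.054)).round(4)) for d in mark_of(c,"upright")[:2]])
E
```

```text
t 15.87 tcp stand [-0.0197 -0.0594] tip z 0.0364 F [ 1.1 -1.8  1.6] | shift [0.002 0.453 0.011] turn [-0.     0.001  0.   ]
69.99469789171974 0.9930495545268059
scene [(0.72, array([-0.0149, -0.0854])), (0.49, array([ 0.0324, -0.0284]))]
top []
```

>>> {"method": "arm_command", "body": {"rows": [[[0,0.04,0],[0,0,0]],[[0,0.08,0],[0,0,0]],[[0,0.12,0],[0,0,0]],[[0,0.16,0],[0,0,0]],[[0,0.2,0],[0,0,0]],[[0,0.24,0],[0,0,0]],[[0,0.28,0],[0,0,0]],[[0,0.32,0],[0,0,0]],[[0,0.36,0],[0,0,0]],[[0,0.4,0],[0,0,0]],[[0,0.43,0],[0,0,0]],[[0,0.455,0],[0,0,0]],[[0,0.455,0],[0,0,0]]]}}

```text
time: 17.15
ee_pos: [0.5471, -0.0138, 0.2259]
tcp_rot: [3.142, -0.0, -2.997]
contact_force: [2.2, -3.6, 0.5]
width: 0.758
grasp_force: 2.1
```

```bash
python3 - <<'E'
from h import *
go(-.02,-.005,.035,np.pi)
F=[];Q=[]
for i in range(6): s=snapshot("scene");F.append(s["frame"].astype(float));t=snapshot("top");Q.append(t["frame"].astype(float))
f=np.mean(F,0);g=np.mean(Q,0)
print([(round(d["confidence"],2),w2s(px2w(s,d["xy"],.054)).round(4)) for d in mark_of("scene","upright")[:2]],[(d["xy"],w2s(px2w(s,d["xy"],.018)).round(4)) for d in mark_of("scene","mark")[:1]])
def crop(f,s,X,w):
    u=w2px(s,[[*s2w(*X),.018]])[0].astype(int);print(u);c=f[u[1]-w:u[1]+w,u[0]-w:u[0]+w];return cv2.resize(c,(390,390),interpolation=2)
cv2.imwrite("pics/e.png",np.hstack([crop(f,s,(-.03,-.02),28),crop(g,t,(-.03,-.02),28)]))
E
```

```text
t 17.15 tcp stand [-0.02   -0.0048] tip z 0.0359 F [ 2.2 -3.6  0.5] | shift [ 0.    -0.002  0.007] turn [ 0. -0.  0.]
[(0.63, array([-0.0148, -0.026 ])), (0.53, array([0.1348, 0.3548]))] [([261.2, 232.3], array([-0.0551, -0.0252]))]
[268 234]
[276 163][ WARN:0@7.468] global loadsave.cpp:1063 imwrite_ Unsupported depth image for selected encoder is fallbacked to CV_8U.
```

View pics/e.png

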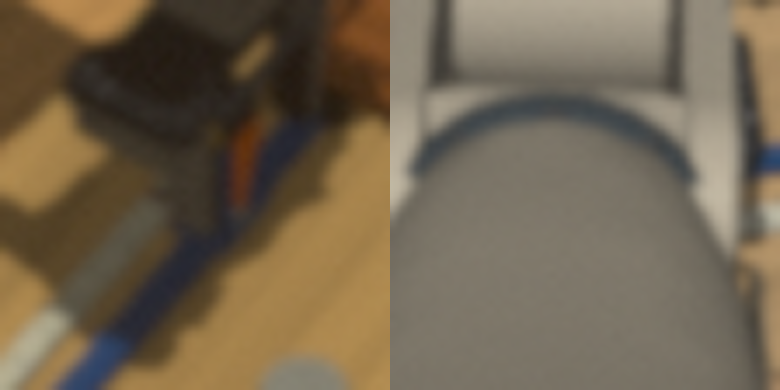

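The mark and pointer are hidden by the gripper, so I rely on the touch-calibrated stand pose, which puts the leg at about 70.2 mm. Now I close in steps, drawing the hand back by half of each closing so the upright stays put.

>>> {"method": "arm_command", "body": {"rows": [[[0,-0.04,0],[0,0,0]],[[0,-0.0625,0],[0,0,0]],[[0,-0.0625,0],[0,0,0]],[[0,-0.0625,0],[0,0,0]]], "jaw": -0.196}}

```text
time: 18.18
ee_pos: [0.5484, -0.0225, 0.2258]
tcp_rot: [-3.141, 0.0, -2.997]
contact_force: [3.4, -5.5, -0.4]
width: 0.601
grasp_force: 2.7
```

>>> {"method": "arm_command", "body": {"rows": [[[0,-0.04,0],[0,0,0]],[[0,-0.054,0],[0,0,0]],[[0,-0.054,0],[0,0,0]],[[0,-0.054,0],[0,0,0]]], "jaw": 0.087}}

```text
time: 18.52
ee_pos: [0.5493, -0.0291, 0.2258]
tcp_rot: [-3.141, -0.0, -2.997]
contact_force: [1.4, -5.4, 0.5]
width: 0.452
grasp_force: 2.7
```

```bash
python3 - <<'E'
from h import *
a=arm.sense();w=a["width"]*.092;print(w,"leg",w2s(a["ee_pos"])[1]-w/2+.005+.105, a["grasp_force"])
go(-.02,-.04+w/2,.035,np.pi)
E
```

```text
0.041618738368255026 leg 0.06898353191299919 2.683548331260681
t 18.52 tcp stand [-0.02   -0.0202] tip z 0.0358 F [ 1.4 -5.4  0.5] | shift [-0.     0.008  0.007] turn [-0. -0. -0.]
```

>>> {"method": "arm_command", "body": {"rows": [[[0,-0.025,0],[0,0,0]],[[0,-0.042,0],[0,0,0]],[[0,-0.042,0],[0,0,0]],[[0,-0.042,0],[0,0,0]]], "jaw": 0.348}}

```text
time: 18.85
ee_pos: [0.55, -0.034, 0.2258]
tcp_rot: [-3.141, -0.0, -2.997]
contact_force: [1.9, -5.2, -0.3]
width: 0.326
grasp_force: 6.6
```

>>> {"method": "arm_command", "body": {"rows": [[[0,-0.025,0],[0,0,0]],[[0,-0.042,0],[0,0,0]],[[0,-0.042,0],[0,0,0]],[[0,-0.042,0],[0,0,0]],[[0,-0.042,0],[0,0,0]],[[0,-0.042,0],[0,0,0]]], "jaw": 1, "force": 30}}

```text
time: 19.35
ee_pos: [0.5507, -0.0388, 0.2259]
tcp_rot: [3.142, -0.0, -2.997]
contact_force: [2.2, -5.4, 0.5]
width: 0.215
grasp_force: 30.0
```

```bash
python3 - <<'E'
from h import *
a=arm.sense();w=a["width"]*.092;print(w,"leg",w2s(a["ee_pos"])[1]-w/2+.005+.105, a["grasp_force"])
go(-.02,-.04+w/2,.035,np.pi)
F=[]
for i in range(6): s=snapshot("scene");F.append(s["frame"].astype(float))
f=np.mean(F,0).astype(np.uint8)
print([(round(d["confidence"],2),d["xy"],w2s(px2w(s,d["xy"],.054)).round(4)) for d in mark_of("scene","upright")[:2]])
cv2.imwrite("pics/f.png",cv2.resize(f[180:280,200:340],None,fx=5.5,fy=5.5,interpolation=2))
E
```

```text
0.019795185373506486 leg 0.07004368983726224 30.011593401432037
t 19.35 tcp stand [-0.02   -0.0301] tip z 0.0359 F [ 2.2 -5.4  0.5] | shift [-0.    -0.     0.007] turn [ 0. -0. -0.]
[(0.65, [270.2, 231.5], array([-0.0169, -0.0313]))]
```

View pics/f.png

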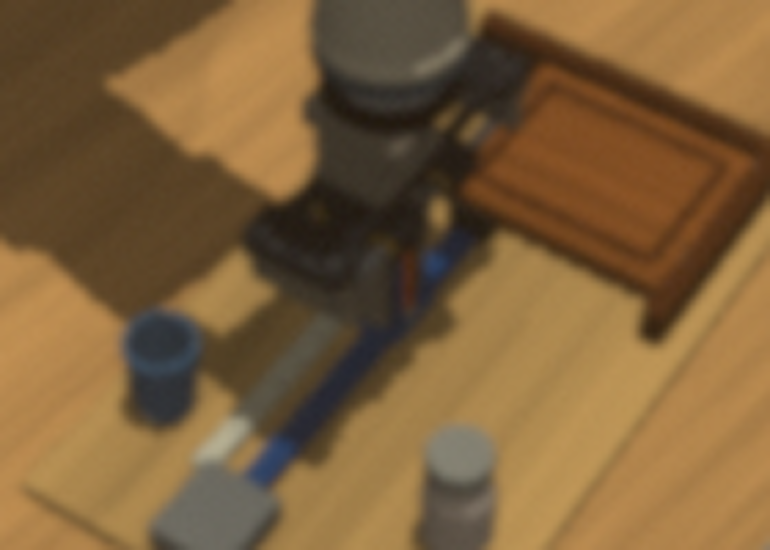

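The board is flush in the corner. The upright and lever are pinched at 19.8 mm, so the lever is shut, with 30 N of grip and the leg at 70.0 mm. The other wares are untouched, so I hand in.

```bash
python3 -c "
from plant import arm
print(arm.sign_off())"
```

```text
the job is handed in; nothing more can be done
None
```

I handed the job in at about 20 s: the board is flush in the corner, and the leg is held at the mark (about 70.0 mm) with the lever pinched shut at 30 N. The gripper hid the red mark at the end, so the leg position comes from arm readings calibrated by touching the board, not from seeing the pointer level with it.

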